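# Lay out the service mat for a bearing check

### The job

Lay out the service mat for a bearing check, so that the bearing can go from the cup over the gauge back to the yo-yo: lay the black yo-yo flat on one face in the middle of the square felt pad and stand the brass cup in the middle of the round cork coaster; set the steel bearing gauge upright on the mat exactly halfway between the two, in line with them, and lay the hex driver on the mat in front of the pad (the robot's side), centred on it and parallel to its front edge with about 5 cm clear between. Leave the bearing tin, the oil bottle and the string spool where they stand.

Things in the scene. Friction and masses are not known exactly. Their poses are not given: they have to be found in the camera images.
- yoyo: Loose black plastic butterfly yo-yo with white hub caps, 56 mm in diameter and 42 mm wide, about 70 g, at the start lying flat on one face on the bench (axle upright), the only yo-yo lying singly on the bench top (others lie in a case at the left edge or hang from pegs: not part of this). Origin: centre of the face it lies on; z along the axle, up. Both rims (lowest 11 mm and highest 11 mm) have the full 56 mm diameter; between them it is waisted. Both faces are alike.
- cup: Loose open brass cleaning cup, empty, 54 mm high, body 52 mm and lip (top 5 mm) 55 mm in diameter, wall 3 mm, about 170 g, standing upright on the bench. Origin: centre of its underside; z up.
- gauge: Loose steel bearing gauge: a block 70 mm long (its x) by 36 mm wide (its y) by 18 mm high, with two upright stepped spindles on its long centre line at x = -18 and +18 mm (14 and 10 mm thick at the foot, tops 37 mm above the underside), about 330 g, lying flat on the bench. Origin: centre of the underside; z up.
- driver: Loose aluminium hex driver lying on the bench, 130 mm long along its x: octagonal handle 16 mm across flats from x = -65 to +18 mm, then a taper and a thin steel hex shaft, 4.6 mm thick, to the tip at x = +65 mm. Centre of mass near x = -20 mm, 55 g. Origin: on its axis at the middle of the whole length, 8 mm above what it lies on. It may lie on any flat of the handle, so only its x axis has a fixed meaning; which end points where does not matter.
- pad: Fixed felt work pad on the service mat: square dark wooden block 90 x 90 mm, 12 mm high, grey felt on top. Origin: centre of its underside, on the mat (3 mm above the bench); its front edge, 45 mm from the centre towards -x of its frame, faces the robot and is parallel to its y; it stands square to the mat. It lies at the left or the right end of the mat, the coaster at the other.
- coaster: Fixed round cork coaster on the service mat, 80 mm in diameter, 5 mm thick. Origin: centre of its underside, on the mat. Its centre and the pad's are 230 mm apart.
- mat: Fixed dark rubber service mat, 380 mm along its y by 250 mm along its x, 3 mm thick, thin grey border lines; its -x edge faces the robot, turned by up to 0.15 rad. Origin: centre of its underside, on the bench (z = 0). The point halfway between pad and coaster lies at x = +20 mm, y = 0 of the mat.
- tin: Loose round steel bearing tin with a darker disc on its lid, 42 mm in diameter, 18 mm high, on the mat behind (beyond) the halfway point, about 85 mm from it. Bystander: to be left where it is. Origin: centre of its underside.
- bottle: Loose white plastic oil bottle with a thin nozzle, 26 mm in diameter, 70 mm high, on the mat in front (robot's side) of the coaster, its centre about 100 mm from the coaster's. Bystander: to be left standing where it is. Origin: centre of its underside.
- spool: Loose string spool with pale wooden flanges, 48 mm in diameter, 42 mm high, upright on the bench out to one side of the mat, beyond the things to be laid out. Bystander: to be left standing where it is. Origin: centre of its underside.
Things that resemble listed ones, but are neither listed nor needed, are in the scene too. What is shaped like the gauge but orange or turquoise is not meant.

How it is judged (in metres and radians):
At the end, for the whole second after the job is handed in: Yo-yo flat on the pad and cup upright on the coaster, each within 12 mm of centre; gauge upright on the mat within 15 mm of halfway between; driver on the mat, 28 to 72 mm clear of the pad's front edge, within 20 mm of centred and 15 degrees of parallel; all released, at rest (horizontal distance between yoyo and pad below 0.012 m and angle between each of yoyo, cup, gauge's own z axis and vertical below 0.1 rad and z of yoyo in the frame of pad between 0.008 and 0.016 m and horizontal distance between cup and coaster below 0.012 m and z of cup in the frame of coaster between 0.002 and 0.009 m and x of gauge in the frame of mat between 0.005 and 0.035 m and y of gauge in the frame of mat between -0.015 and 0.015 m and z of gauge in the frame of mat between 0 and 0.007 m and x of driver in the frame of pad between -0.125 and -0.081 m and y of driver in the frame of pad between -0.02 and 0.02 m and angle between the x axis of driver and the y axis of pad, either way round below 0.26 rad and height (world z) of driver below 0.016 m and linear speed of each of yoyo, cup, gauge, driver below 0.02 m/s and angular speed of each of yoyo, cup, gauge, driver below 0.3 rad/s); the robot touches nothing.
It fails at once if the bearing tin is shoved more than 15 mm or tipped over (distance of tin from where it was at the start of the episode above 0.015 m or angle between tin's own z axis and vertical above 0.5 rad).
It fails at once if the oil bottle is shoved more than 15 mm or tipped over (distance of bottle from where it was at the start of the episode above 0.015 m or angle between bottle's own z axis and vertical above 0.5 rad).
It fails at once if the string spool is shoved more than 15 mm or tipped over (distance of spool from where it was at the start of the episode above 0.015 m or angle between spool's own z axis and vertical above 0.5 rad).
It also fails if it takes over 93 s, if anything falls off the work surface, if the arm or the gripper's body presses on something with over 40 N, if the wrist force passes 120 N, or if a joint passes its speed limit or range.

### The arm

A 7-joint arm with a two-finger parallel gripper is mounted at the origin on the work surface. World frame = base frame: x ahead of the robot, y to its left, z up, the work surface at z = 0. Lengths are in mm, angles in rad, forces in N, time in s.
With the tool pointing down it reaches from about 400 to 850 mm from the base axis. Payload 10.4 kg.
Tool frame: the origin (TCP) lies at the very end of the fingers, on their centre line; the grasp point (between the pads) lies 19 mm behind it; z points along the fingers, y is the direction in which the jaws open and shut (so a half turn about z gives the same grasp; the last joint's range is limited). The gripper opens to 87 mm and grips with 3 to 60 N. Pads are 19 mm wide; open, the fingers measure 117 mm over their backs; the gripper's body (75 mm by 190 mm) begins 51 mm behind the grasp point.
Start: joints at [1.255, 0.332, -0.065, 1.46, 0.022, 1.35, -0.088], TCP at [180.418, -598.416, 222.576] pointing down, gripper open.
Joint ranges: [-2.6, 2.6], [-0.5, 2.12], [-1.47, 1.34], [0.16, 2.42], [-1.27, 4.41], [0.06, 2.06], [-2.6, 2.6]. Speed limits (rad/s): [2.22, 2.22, 2.79, 2.79, 3.14, 3.14, 3.14].

### API

Orientations are given as a unit quaternion [x, y, z, w].
In Python, from workcell import sense, viewer, manip, finder gives the robot as it stands.
- The arm moves only by the tool arm_command, never from a script. Its argument "moves" is a list of rows, each a list of 7 numbers: the shift along the world's x, y, z in mm, then the turn, a rotation vector about the world's x, y, z in rad, then the finger opening in mm, from 0 to 87. In form: [[x, y, z, rx, ry, rz, gripper], ...]. A call has 1 to 20 rows; each row is the pose to reach, as a shift and turn from the pose commanded when the call began; what a row does not reach only later rows make up. A row lasts 1/10 s, in which the tool goes at most 50 mm and 8.59 degrees, less where a joint would pass 70% of its speed; a pose out of reach is approached as far as the arm can. A call with a gripper value outside its range is refused whole. The fingers move at their own pace and stop on an object; "newtons" is the grip in N (left out, the last holds). Time passes only in rows, so rows that repeat a pose let the fingers close. It gives the time, the measured TCP pose, the force and the opening at its end, in the units of the state.
- sense(): the state, without advancing time (a new reading comes with each control period).
- viewer.read_camera(name): name is "side" or "top"; returns (picture, depth): 480x640x3 uint8, red, green, blue; 480x640 float32, mm along the optical axis (not along the pixel's ray), 0 where there is no reading.
- viewer.camera_params(name): a dict with "mtx" (3x3 intrinsics, pixels), "cam_to_world" (4x4, takes a point from camera to world coordinates). Camera axes: x right, y up, looking along -z (the intrinsics and any distortion apply to the point x, -y, -z); pixel columns grow to the right and rows downward; lengths in mm; the calibration is good to about 2 mm. A picture is of the moment at which its call begins. camera_params takes no time and is no camera call.
- manip.job_done(): hands the job in, once; it reports no verdict.
Trained networks look in the newest picture that a camera, given by its name, has taken for a name from the list of things; names that differ only in an ending like _2 or _b are one class to them, and where a whole thing is asked for, a point or a joint stands for the part that bears it (a point fixed in the world has none). Each returns a list of dicts, best first, with "p" (0 to 1); they miss things now and then, are a little off and sometimes report something else, mostly with a low value. They report only what shows in the picture. A call takes as long as a camera call. They do not tell look-alikes from the thing itself.
- finder.masks_of(camera, thing): "pixels" (480x640 bool, what is visible of it) and "location" ([row, column] in pixels, amid what is visible of it).
The state is a dict: "clock": time; "joint_positions": joint angles; "qd": joint speeds; "effort": joint torques, N m; "tcp_pos": TCP position; "tool_rot": TCP orientation; "wrist_force": force on the tool from outside, world axes, zero at the start; "torque": the same for the moment, N m; "finger_gap": opening from 0.0 (shut) to 1.0 (fully open).
Only numpy, scipy, OpenCV 4.12 (cv2) and the standard library are available. Lean on these libraries where they do the work, as an engineer would, in place of code of your own. Each camera call takes 0.05 s, during which the arm holds its last target. There are 200 camera calls.

## Working session

There is one attempt and no reset: what is moved stays moved. The work goes in short steps, Python scripts to look and compute and a tool call to move; the robot and the scene stay as the last step left them, time stands still between calls to the robot, and variables do not carry over. Pictures are saved under pics/ and viewed, about 12 in all and at most 16, crops included, and the job is handed in when it is done.

Besides the shell and the picture viewer there is one more tool, called after "Request:" in YAML: its name, and indented under it one key for each argument. arm_command: Moves the arm, as the interface text tells. Its arguments: {"type":"object","properties":{"moves":{"type":"array","items":{"type":"array","items":{"type":"number"}}},"newtons":{"type":"number"}},"required":["moves"]}

```bash
mkdir -p pics
cat > h.py <<'E'
import numpy as np, cv2
from workcell import sense, viewer, manip, finder
def cloud(cam, depth):
    P=viewer.camera_params(cam); K=np.array(P["mtx"]); T=np.array(P["cam_to_world"])
    v,u=np.mgrid[0:480,0:640]
    pts=np.stack([(u-K[0,2])/K[0,0]*depth,-(v-K[1,2])/K[1,1]*depth,-depth,np.ones_like(depth)],-1)
    w=pts@T.T
    w=w[...,:3]; w[depth<=0]=np.nan
    return w
def snap(cam,name=None):
    im,d=viewer.read_camera(cam)
    if name: cv2.imwrite(f"pics/{name}.png",im[:,:,::-1])
    return im,cloud(cam,np.asarray(d,float))
E
python3 - <<'E'
from h import *
print(viewer.camera_params("top"),viewer.camera_params("side"))
for c in("top","side"):
    im,w=snap(c,c+"0"); np.save(c+"0.npy",w)
    for t in "yoyo cup gauge driver pad coaster mat tin bottle spool".split():
        for r in finder.masks_of(c,t)[:4]:
            m=r["pixels"]; p=w[m]; p=p[~np.isnan(p[:,0])]
            if len(p)==0: continue
            zt=np.percentile(p[:,2],95); q=p[p[:,2]>zt-5]
            print(c,t,round(r["p"],2),np.round(r["location"]),m.sum(),"med",np.round(np.median(p,0)),"topmid",np.round((q.min(0)+q.max(0))/2),"ext",np.round(np.ptp(q,axis=0)))
print(sense())
E
```

```text
{'mtx': array([[481.23112128,   0.        , 317.31264444],
       [  0.        , 481.23112128, 248.07298947],
       [  0.        ,   0.        ,   1.        ]]), 'cam_to_world': array([[ 2.05042540e-02,  9.98226090e-01, -5.58949792e-02,
         4.08730901e+02],
       [-9.99696130e-01,  2.12353968e-02,  1.25181843e-02,
         3.19386564e+01],
       [ 1.36829302e-02,  5.56213184e-02,  9.98358175e-01,
         1.21578847e+03],
       [ 0.00000000e+00,  0.00000000e+00,  0.00000000e+00,
         1.00000000e+00]])} {'mtx': array([[448.59992056,   0.        , 317.33394785],
       [  0.        , 448.59992056, 244.70509481],
       [  0.        ,   0.        ,   1.        ]]), 'cam_to_world': array([[ 9.95932114e-01,  7.09541816e-02, -5.55403355e-02,
         4.24311000e+02],
       [-8.81500862e-02,  6.39459035e-01, -7.63755004e-01,
        -6.75404329e+02],
       [-1.86758419e-02,  7.65544020e-01,  6.43112405e-01,
         6.32575878e+02],
       [ 0.00000000e+00,  0.00000000e+00,  0.00000000e+00,
         1.00000000e+00]])}
top yoyo 0.7 [207. 437.] 434 med [ 577. -282.   38.] topmi
[... 2465 characters left out ...]
lock': 1.1, 'joint_positions': array([ 1.25542422,  0.3322294 , -0.06472747,  1.46011272,  0.02160754,
        1.34991291, -0.08854858]), 'qd': array([ 0.00014086, -0.00042439,  0.00133163, -0.00150569, -0.00028462,
        0.00047932, -0.00196567]), 'effort': array([-1.28856373e-03, -6.23052549e+01,  2.39955395e-02, -3.90123188e+01,
       -6.11056248e-02,  3.13338975e-02,  2.48695460e-05]), 'tcp_pos': array([ 180.41272519, -598.40508813,  222.55114337]), 'tool_rot': array([9.89305954e-01, 1.45855166e-01, 1.12410244e-05, 1.44725108e-05]), 'wrist_force': array([ 1.08516476, -0.11193699, -0.16117047]), 'torque': array([-0.03588413, -0.00510878, -0.01145579]), 'finger_gap': 1.0012781236244106}
```

View images.

View pics/top0.png

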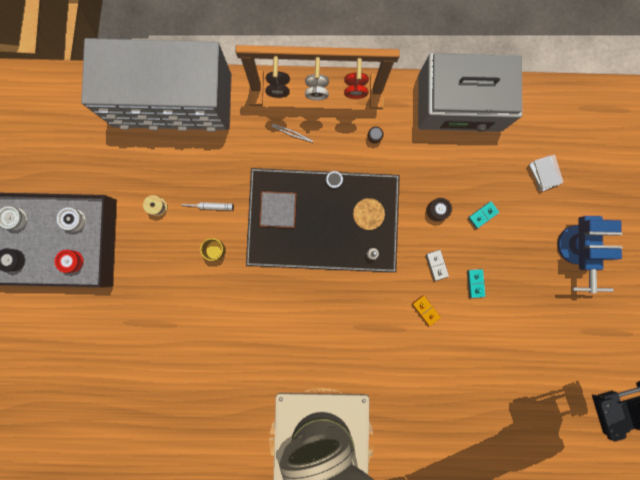

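View pics/side0.png

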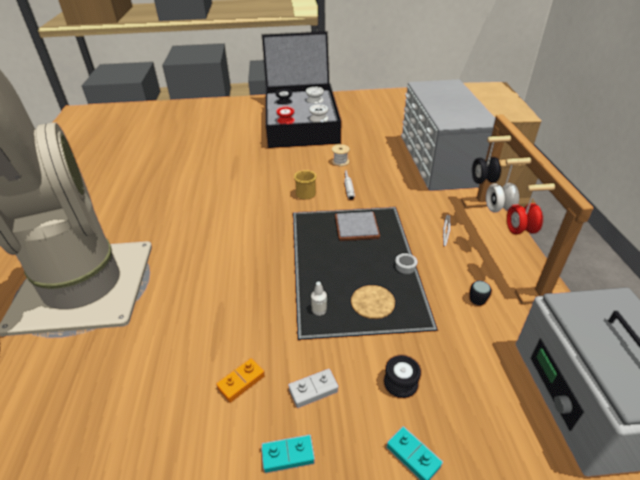

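Run:
```python
from h import *
im=cv2.imread("pics/top0.png"); im2=cv2.imread("pics/side0.png")
a=cv2.resize(im[185:335,400:500],(400,600),interpolation=cv2.INTER_CUBIC); b=cv2.resize(im2[335:485,230:430][:145],(400,290),interpolation=cv2.INTER_CUBIC)
c=cv2.resize(im[185:275,140:240],(400,310),interpolation=cv2.INTER_CUBIC)
cv2.imwrite("pics/crop.png",np.hstack([a,np.vstack([b,c])]))
W={c:np.load(c+"0.npy") for c in("top","side")}
def reg(n,cx,cy,r,z0,z1):
    for c,w in W.items():
        f=w.reshape(-1,3); m=(np.hypot(f[:,0]-cx,f[:,1]-cy)<r)&(f[:,2]>z0)&(f[:,2]<z1); p=f[m]
        (x,y),s,an=cv2.minAreaRect(p[:,:2].astype(np.float32)); (ex,ey),er=cv2.minEnclosingCircle(p[:,:2].astype(np.float32))
        print(n,c,m.sum(),"rect",np.round([x,y,*s,an],1),"circ",np.round([ex,ey,er],1),"mean",np.round(p.mean(0),1))
reg("yoyo",578,-284,50,35,60); reg("cup",466,275,45,46,70)
reg("gauge",440,-284,60,12,25); reg("gaugeblk",440,-284,60,12,60); reg("driver",577,290,95,6,40); reg("drvall",577,290,90,3.5,40)
reg("pad",570,118,75,11,25); reg("coaster",566,-110,60,6,14); reg("tin",650,-21,40,12,40); reg("bottle",475,-115,60,12,90); reg("spool",572,424,45,30,60)
reg("mat",531,3,250,1.2,5)
```

```text
yoyo top 371 rect [ 578.9 -283.8   54.5   53.6   87.3] circ [ 578.7 -284.8   28.4] mean [ 578.4 -284.6   39.5]
yoyo side 952 rect [ 579.9 -283.9   54.6   54.7   35.3] circ [ 579.8 -283.    28.2] mean [ 579.5 -284.8   40.5]
cup top 116 rect [465.  273.2  51.   52.4   0.9] circ [465.4 273.5  27.4] mean [466.2 275.9  51.8]
cup side 176 rect [467.5 274.6  56.   52.5  59.1] circ [467.5 275.2  29.4] mean [467.  275.7  52.2]
gauge top 384 rect [ 439.6 -284.3   69.4   36.9   19. ] circ [ 440.  -284.2   38.1] mean [ 439.4 -283.5   17.8]
gauge side 903 rect [ 441.1 -282.1   70.3   38.1   18. ] circ [ 441.5 -283.2   38.6] mean [ 441.4 -285.8   18.7]
gaugeblk top 414 rect [ 439.6 -284.3   69.4   36.9   19. ] circ [ 440.  -284.2   38.1] mean [ 439.3 -283.5   18.9]
gaugeblk side 1019 rect [ 441.1 -282.1   70.3   38.1   18. ] circ [ 441.5 -283.2   38.6] mean [ 440.9 -285.7   20.2]
driver top 276 rect [545.2 276.2 114.8 136.1  18.9] circ [561.  281.7  79.3] mean [569.4 280.2  13.4]
driver side 186 rect [549.  304.6 129.9 116.   68.8] circ [555.4 297.1  77.9] mean [565.2 274.   16.3]
drvall top 376 r
[... 745 characters left out ...]
19.9  40.7  42.2  24.3] circ [650.4 -20.6  22.1] mean [649.7 -23.4  21.8]
bottle top 107 rect [ 490.5 -116.2   80.2   25.5    5.7] circ [ 490.  -111.    40.8] mean [ 464.2 -116.7   47. ]
bottle side 339 rect [ 491.2 -119.    78.    22.8    1.1] circ [ 491.1 -113.9   39.5] mean [ 465.  -123.8   41.3]
spool top 299 rect [571.5 423.1  46.8  44.8  89.3] circ [571.9 422.8  24.3] mean [571.8 422.3  40.7]
spool side 164 rect [574.  422.8  47.8  46.5  82.8] circ [573.5 424.8  26.3] mean [573.2 419.7  41.8]
mat top 10407 rect [531.9   2.7 496.2 497.    1.7] circ [531.   3. 250.] mean [530.5  -5.7   2.8]
mat side 18540 rect [531.2   2.9 498.7 498.6   8.3] circ [531.   3. 250.] mean [535.1 -37.6   3. ]
```

View pics/crop.png

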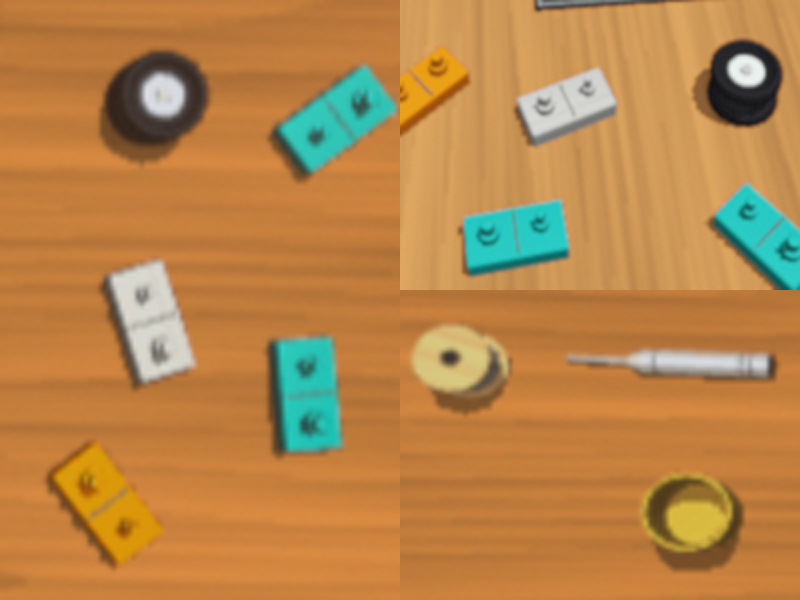

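Three gauge-shaped candidates in top view plus the meant one: the turquoise ones at (484,215) and (476,284), the orange one at (426,311), and the silver one at (437,265). The silver one is the gauge, which the crop confirms. The black yo-yo with a white hub at (439,209) is the only one lying singly. Gauge at (440,-283), long axis +18.5° from x.

Request:
arm_command:
  moves:
    - [260,315,-100,0,0,0.03,60]
    - [260,315,-100,0,0,0.03,60]
    - [260,315,-100,0,0,0.03,60]
    - [260,315,-100,0,0,0.03,60]
    - [260,315,-100,0,0,0.03,60]
    - [260,315,-100,0,0,0.03,60]
    - [260,315,-100,0,0,0.03,60]
    - [260,315,-100,0,0,0.03,60]
    - [260,315,-100,0,0,0.03,60]
    - [260,315,-100,0,0,0.03,60]
    - [260,315,-100,0,0,0.03,60]
    - [260,315,-100,0,0,0.03,60]
  newtons: 30

```text
clock: 2.3
tcp_pos: [439.7, -284.8, 122.8]
tool_rot: [0.987, 0.16, -0.0, 0.0]
wrist_force: [-0.3, -1.0, -0.1]
finger_gap: 0.694
```

Request:
arm_command:
  moves:
    - [0,0,-30,0,0,0,60]
    - [0,0,-60,0,0,0,60]
    - [0,0,-85,0,0,0,60]
    - [0,0,-100,0,0,0,60]
    - [0,0,-110,0,0,0,60]
    - [0,0,-118,0,0,0,60]
    - [0,0,-118,0,0,0,60]
    - [0,0,-118,0,0,0,60]
    - [0,0,-118,0,0,0,30]
    - [0,0,-118,0,0,0,30]
    - [0,0,-118,0,0,0,30]
    - [0,0,-118,0,0,0,30]
    - [0,0,-118,0,0,0,30]
    - [0,0,-118,0,0,0,30]
    - [0,0,-118,0,0,0,30]
  newtons: 30

```text
clock: 3.8
tcp_pos: [440.4, -283.3, 4.7]
tool_rot: [0.987, 0.161, -0.0, -0.0]
wrist_force: [-2.3, 2.3, 5.8]
finger_gap: 0.411
```

Request:
arm_command:
  moves:
    - [0,0,40,0,0,0,30]
    - [0,0,80,0,0,0.0,30]
    - [0,0,120,0,0,0.1,30]
    - [128.5,287.5,120,0,0,1.22,30]
    - [128.5,287.5,120,0,0,1.22,30]
    - [128.5,287.5,120,0,0,1.22,30]
    - [128.5,287.5,120,0,0,1.22,30]
    - [128.5,287.5,120,0,0,1.22,30]
    - [128.5,287.5,120,0,0,1.22,30]
    - [128.5,287.5,120,0,0,1.22,30]
    - [128.5,287.5,120,0,0,1.22,30]
    - [128.5,287.5,120,0,0,1.22,30]
    - [128.5,287.5,120,0,0,1.22,30]
    - [128.5,287.5,120,0,0,1.22,30]
    - [128.5,287.5,120,0,0,1.22,30]
    - [128.5,287.5,120,0,0,1.22,30]
    - [128.5,287.5,120,0,0,1.22,30]

```text
clock: 5.5
tcp_pos: [568.9, 3.9, 124.7]
tool_rot: [0.717, 0.697, 0.0, 0.0]
wrist_force: [-0.6, 0.5, -3.3]
finger_gap: 0.411
```

Request:
arm_command:
  moves:
    - [0,0,-40,0,0,0,30]
    - [0,0,-75,0,0,0,30]
    - [0,0,-95,0,0,0,30]
    - [0,0,-108,0,0,0,30]
    - [0,0,-114,0,0,0,30]
    - [0,0,-116.5,0,0,0,30]
    - [0,0,-116.5,0,0,0,30]
    - [0,0,-116.5,0,0,0,30]
    - [0,0,-116.5,0,0,0,50]
    - [0,0,-116.5,0,0,0,50]
    - [0,0,-116.5,0,0,0,50]
    - [0,0,-116.5,0,0,0,50]
    - [0,0,-80,0,0,0,50]
    - [0,0,-40,0,0,0,50]
    - [0,0,0,0,0,0,50]
    - [0,0,0,0,0,0,50]

```text
clock: 7.1
tcp_pos: [572.0, 4.6, 130.3]
tool_rot: [0.717, 0.697, 0.003, 0.003]
wrist_force: [0.5, -0.0, 0.1]
finger_gap: 0.572
```

Request:
arm_command:
  moves:
    - [10.5,-288,0,0,0,0,80]
    - [10.5,-288,0,0,0,0,80]
    - [10.5,-288,0,0,0,0,80]
    - [10.5,-288,0,0,0,0,80]
    - [10.5,-288,0,0,0,0,80]
    - [10.5,-288,0,0,0,0,80]
    - [10.5,-288,0,0,0,0,80]
    - [10.5,-288,0,0,0,0,80]
    - [10.5,-288,0,0,0,0,80]
    - [10.5,-288,0,0,0,0,80]
    - [10.5,-288,0,0,0,0,80]

```text
clock: 8.2
tcp_pos: [579.7, -282.7, 124.7]
tool_rot: [0.716, 0.698, 0.0, 0.0]
wrist_force: [-0.8, 0.5, -0.3]
finger_gap: 0.919
```

Run:
```python
from h import *
W={c:snap(c,c+"1")[1] for c in("top","side")}
print(sense()["tcp_pos"])
def reg(n,cx,cy,r,z0,z1):
    for c,w in W.items():
        f=w.reshape(-1,3); m=(np.hypot(f[:,0]-cx,f[:,1]-cy)<r)&(f[:,2]>z0)&(f[:,2]<z1); p=f[m]
        if len(p)<10: continue
        (x,y),s,an=cv2.minAreaRect(p[:,:2].astype(np.float32))
        print(n,c,m.sum(),"rect",np.round([x,y,*s,an],1))
reg("gauge",569,4,55,13,26);reg("gaugeall",569,4,55,10,60);reg("drv",577,290,75,6,40);reg("drvthin",577,310,65,3.5,40);reg("pad",571,119,75,11,25);reg("coaster",566,-110.5,52,5.5,14);reg("tin",650,-21,40,12,40)
```

```text
[ 579.59906545 -283.23621127  124.72961288]
gauge top 364 rect [568.3   1.7  69.9  35.9  88.5]
gauge side 273 rect [570.2   5.6  68.   36.2  88.2]
gaugeall top 410 rect [563.3   7.   46.9  80.4   1.5]
gaugeall side 357 rect [570.2   5.6  68.   36.2  88.2]
drv top 256 rect [580.4 293.7  93.2 123.5  34.3]
drv side 158 rect [579.7 295.6 129.4  19.2  85.4]
drvthin top 278 rect [579.8 309.7 110.5 117.2  44.6]
drvthin side 239 rect [577.4 311.3 120.  127.1  58. ]
pad top 1094 rect [570.3 118.2  89.4  90.   88.9]
pad side 997 rect [572.7 120.4  93.4  90.   88.4]
coaster top 693 rect [ 567.9 -112.    94.6   99.5   13.4]
coaster side 70 rect [ 564.9 -133.3   50.4  100.4   85.9]
tin top 216 rect [649.3 -21.7  40.7  38.9  88.9]
```

Request:
arm_command:
  moves:
    - [0,-0.5,-40,0,0,0,80]
    - [0,-0.5,-75,0,0,0,80]
    - [0,-0.5,-95,0,0,0,80]
    - [0,-0.5,-105,0,0,0,80]
    - [0,-0.5,-110,0,0,0,80]
    - [0,-0.5,-110,0,0,0,80]
    - [0,-0.5,-110,0,0,0,80]
    - [0,-0.5,-110,0,0,0,45]
    - [0,-0.5,-110,0,0,0,45]
    - [0,-0.5,-110,0,0,0,45]
    - [0,-0.5,-110,0,0,0,45]
    - [0,-0.5,-110,0,0,0,45]
    - [0,-0.5,-110,0,0,0,45]
    - [0,-0.5,-110,0,0,0,45]
  newtons: 20

```text
clock: 9.7
tcp_pos: [579.5, -284.5, 14.7]
tool_rot: [0.717, 0.697, 0.0, 0.0]
wrist_force: [-1.5, 0.3, 2.6]
finger_gap: 0.63
```

Request:
arm_command:
  moves:
    - [0,0,40,0,0,0,45]
    - [0,0,85,0,0,0,45]
    - [0,0,110,0,0,0,45]
    - [-8,403.5,110,0,0,0,45]
    - [-8,403.5,110,0,0,0,45]
    - [-8,403.5,110,0,0,0,45]
    - [-8,403.5,110,0,0,0,45]
    - [-8,403.5,110,0,0,0,45]
    - [-8,403.5,110,0,0,0,45]
    - [-8,403.5,110,0,0,0,45]
    - [-8,403.5,110,0,0,0,45]
    - [-8,403.5,110,0,0,0,45]
    - [-8,403.5,110,0,0,0,45]
    - [-8,403.5,110,0,0,0,45]
    - [-8,403.5,110,0,0,0,45]
    - [-8,403.5,110,0,0,0,45]

```text
clock: 11.3
tcp_pos: [571.7, 117.4, 124.5]
tool_rot: [0.718, 0.696, -0.0, 0.0]
wrist_force: [-0.3, 0.1, -0.7]
finger_gap: 0.628
```

Pad top is at z = 15, so the TCP should end near 30 (−94.5).

Request:
arm_command:
  moves:
    - [0,0,-40,0,0,0,45]
    - [0,0,-70,0,0,0,45]
    - [0,0,-85,0,0,0,45]
    - [0,0,-91,0,0,0,45]
    - [0,0,-94,0,0,0,45]
    - [0,0,-94,0,0,0,45]
    - [0,0,-94,0,0,0,45]
    - [0,0,-94,0,0,0,80]
    - [0,0,-94,0,0,0,80]
    - [0,0,-94,0,0,0,80]
    - [0,0,-94,0,0,0,80]
    - [0,0,-94,0,0,0,80]
    - [0,0,-60,0,0,0,80]
    - [0,0,-20,0,0,0,80]
    - [0,0,0,0,0,0,80]
    - [0,0,0,0,0,0,80]
    - [0,0,0,0,0,0,80]

```text
clock: 13.0
tcp_pos: [571.4, 118.9, 124.5]
tool_rot: [0.717, 0.697, 0.0, 0.0]
wrist_force: [0.1, 0.0, -0.3]
finger_gap: 0.918
```

Request:
arm_command:
  moves:
    - [-105,155.5,0,0,0,0,85]
    - [-105,155.5,0,0,0,0,85]
    - [-105,155.5,0,0,0,0,85]
    - [-105,155.5,0,0,0,0,85]
    - [-105,155.5,0,0,0,0,85]
    - [-105,155.5,0,0,0,0,85]
    - [-105,155.5,0,0,0,0,85]
    - [-105,155.5,-40,0,0,0,85]
    - [-105,155.5,-75,0,0,0,85]
    - [-105,155.5,-98,0,0,0,85]
    - [-105,155.5,-108,0,0,0,85]
    - [-105,155.5,-112,0,0,0,85]
    - [-105,155.5,-112,0,0,0,85]
    - [-105,155.5,-112,0,0,0,85]

```text
clock: 14.4
tcp_pos: [467.3, 274.8, 13.7]
tool_rot: [0.717, 0.697, 0.001, 0.0]
wrist_force: [0.1, 0.1, 0.1]
finger_gap: 0.976
```

Request:
arm_command:
  moves:
    - [0,0,0,0,0,0,42]
    - [0,0,0,0,0,0,42]
    - [0,0,0,0,0,0,42]
    - [0,0,0,0,0,0,42]
    - [0,0,0,0,0,0,42]
    - [0,0,0,0,0,0,42]
    - [0,0,0,0,0,0,42]
    - [0,0,0,0,0,0,42]
  newtons: 20

```text
clock: 15.2
tcp_pos: [466.4, 274.6, 12.6]
tool_rot: [0.717, 0.697, -0.0, 0.0]
wrist_force: [-1.2, -0.2, 2.5]
finger_gap: 0.611
```

Request:
arm_command:
  moves:
    - [0,0,40,0,0,0,42]
    - [0,0,85,0,0,0,42]
    - [0,0,115,0,0,0,42]
    - [99.5,-385,115,0,0,0,42]
    - [99.5,-385,115,0,0,0,42]
    - [99.5,-385,115,0,0,0,42]
    - [99.5,-385,115,0,0,0,42]
    - [99.5,-385,115,0,0,0,42]
    - [99.5,-385,115,0,0,0,42]
    - [99.5,-385,115,0,0,0,42]
    - [99.5,-385,115,0,0,0,42]
    - [99.5,-385,115,0,0,0,42]
    - [99.5,-385,115,0,0,0,42]
    - [99.5,-385,115,0,0,0,42]
    - [99.5,-385,115,0,0,0,42]
    - [99.5,-385,115,0,0,0,42]

```text
clock: 16.8
tcp_pos: [565.9, -109.3, 127.7]
tool_rot: [0.716, 0.698, 0.0, 0.0]
wrist_force: [0.2, 0.5, -1.6]
finger_gap: 0.61
```

Run:
```python
from h import *
print(sense()["tcp_pos"])
W={c:snap(c,c+"2") for c in("top","side")}
cv2.imwrite("pics/s2.png",np.hstack([cv2.resize(W[c][0][120:360,150:470,::-1],(400,300)) for c in W]))
def reg(n,cx,cy,r,z0,z1):
    for c,(i,w) in W.items():
        f=w.reshape(-1,3); m=(np.hypot(f[:,0]-cx,f[:,1]-cy)<r)&(f[:,2]>z0)&(f[:,2]<z1); p=f[m]
        if len(p)<10: continue
        (x,y),s,an=cv2.minAreaRect(p[:,:2].astype(np.float32))
        print(n,c,m.sum(),"rect",np.round([x,y,*s,an],1))
reg("yoyo",571,119,40,50,65);reg("drv",579,280,60,6,40);reg("drvthin",579,325,45,3.5,40)
```

```text
[ 565.88051225 -109.29258529  127.66651079]
yoyo top 357 rect [571.7 117.3  54.6  53.3   2.2]
drv top 241 rect [576.4 284.6 107.6  16.3  88.9]
drv side 35 rect [573.  301.   76.6   5.3  82. ]
drvthin top 144 rect [582.  322.9  85.   71.3  84.9]
drvthin side 73 rect [558.  326.1  83.4  42.1  81.8]
```

View pics/s2.png

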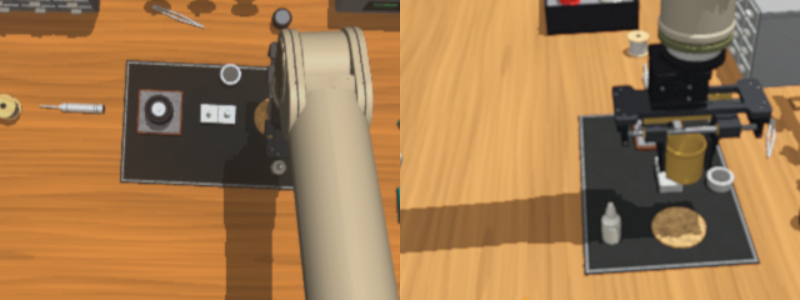

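The yo-yo sits on the pad, the gauge is in the middle, and the cup hangs upright over the coaster. The bottle and tin are undisturbed. Lowering the cup.

Request:
arm_command:
  moves:
    - [0,0,-40,0,0,0,42]
    - [0,0,-75,0,0,0,42]
    - [0,0,-95,0,0,0,42]
    - [0,0,-102,0,0,0,42]
    - [0,0,-106,0,0,0,42]
    - [0,0,-106,0,0,0,42]
    - [0,0,-106,0,0,0,42]
    - [0,0,-106,0,0,0,75]
    - [0,0,-106,0,0,0,75]
    - [0,0,-106,0,0,0,75]
    - [0,0,-106,0,0,0,75]
    - [0,0,-106,0,0,0,75]
    - [0,0,-70,0,0,0,75]
    - [0,0,-30,0,0,0,75]
    - [0,0,5,0,0,0,75]
    - [0,0,5,0,0,0,75]

```text
clock: 18.5
tcp_pos: [568.7, -110.5, 137.7]
tool_rot: [0.717, 0.697, 0.002, 0.003]
wrist_force: [0.3, 0.2, -0.2]
finger_gap: 0.863
```

Request:
arm_command:
  moves:
    - [11,386.5,0,0,0,0,40]
    - [11,386.5,0,0,0,0,40]
    - [11,386.5,0,0,0,0,40]
    - [11,386.5,0,0,0,0,40]
    - [11,386.5,0,0,0,0,40]
    - [11,386.5,0,0,0,0,40]
    - [11,386.5,0,0,0,0,40]
    - [11,386.5,0,0,0,0,40]
    - [11,386.5,0,0,0,0,40]
    - [11,386.5,0,0,0,0,40]
    - [11,386.5,0,0,0,0,40]
    - [11,386.5,0,0,0,0,40]
    - [11,386.5,-50,0,0,0,40]
    - [11,386.5,-90,0,0,0,40]
    - [11,386.5,-90,0,0,0,40]
    - [11,386.5,-90,0,0,0,40]

```text
clock: 20.1
tcp_pos: [577.2, 275.5, 43.4]
tool_rot: [0.717, 0.697, -0.0, -0.0]
wrist_force: [1.6, 0.7, 0.5]
finger_gap: 0.457
```

Run:
```python
from h import *
print(sense()["tcp_pos"],sense()["tool_rot"])
W={c:snap(c,c+"3") for c in("top","side")}
cv2.imwrite("pics/s3.png",np.vstack([np.hstack([cv2.resize(W["top"][0][150:290,180:420,::-1],(400,234)),cv2.resize(W["side"][0][120:260,250:490,::-1],(400,234))])]))
def reg(n,cx,cy,r,z0,z1):
    for c,(i,w) in W.items():
        f=w.reshape(-1,3); m=(np.hypot(f[:,0]-cx,f[:,1]-cy)<r)&(f[:,2]>z0)&(f[:,2]<z1); p=f[m]
        if len(p)<10: continue
        (x,y),s,an=cv2.minAreaRect(p[:,:2].astype(np.float32))
        print(n,c,m.sum(),"rect",np.round([x,y,*s,an],1),round(p[:,2].max(),1))
reg("yoyo",571,119,40,50,65);reg("cup",566,-110.5,40,53,70);reg("gauge",569,4,55,13,26);reg("tin",650,-21,40,12,40)
```

```text
[577.24147345 275.45809295  43.39322467] [ 7.17320846e-01  6.96742979e-01 -1.23477725e-04 -9.82802385e-05]
yoyo top 355 rect [571.5 118.3  54.3  53.6  46.4] 61.9
yoyo side 349 rect [571.7 119.3  52.3  54.9  18.7] 61.4
cup top 127 rect [ 565.7 -111.9   51.7   54.    89.5] 65.9
cup side 331 rect [ 566.9 -110.3   55.9   53.2   85.4] 65.1
gauge top 371 rect [568.4   1.6  69.9  36.   88.3] 25.7
gauge side 389 rect [570.2   3.5  72.5  36.3  88.4] 25.9
tin top 214 rect [649.  -21.4  38.9  40.4   2.2] 26.6
tin side 291 rect [651.1 -20.   42.2  39.8  39.4] 26.4
```

View pics/s3.png

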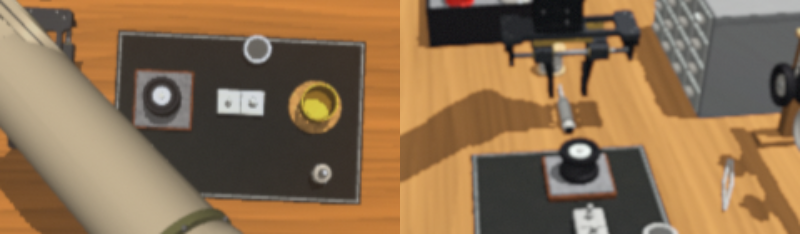

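All placed objects check out, and the driver handle lies between the fingers.

Request:
arm_command:
  moves:
    - [0,0,-20,0,0,0,40]
    - [0,0,-32,0,0,0,40]
    - [0,0,-40,0,0,0,40]
    - [0,0,-40,0,0,0,40]
    - [0,0,-40,0,0,0,40]
    - [0,0,-40,0,0,0,8]
    - [0,0,-40,0,0,0,8]
    - [0,0,-40,0,0,0,8]
    - [0,0,-40,0,0,0,8]
    - [0,0,-40,0,0,0,8]
    - [0,0,-40,0,0,0,8]
    - [0,0,-40,0,0,0,8]
  newtons: 20

```text
clock: 21.4
tcp_pos: [577.0, 276.1, 2.8]
tool_rot: [0.717, 0.697, 0.0, 0.0]
wrist_force: [-0.4, -0.2, 2.1]
finger_gap: 0.179
```

Request:
arm_command:
  moves:
    - [0,0,40,0,0,0,8]
    - [0,0,80,0,0,0,8]
    - [0,0,100,0,0,0,8]
    - [-109,-175,100,0,0,0,8]
    - [-109,-175,100,0,0,0,8]
    - [-109,-175,100,0,0,0,8]
    - [-109,-175,100,0,0,0,8]
    - [-109,-175,100,0,0,0,8]
    - [-109,-175,100,0,0,0,8]
    - [-109,-175,100,0,0,0,8]
    - [-109,-175,100,0,0,0,8]
    - [-109,-175,100,0,0,0,8]

```text
clock: 22.6
tcp_pos: [468.2, 102.6, 102.5]
tool_rot: [0.716, 0.698, 0.0, -0.0]
wrist_force: [0.0, -0.4, 0.4]
finger_gap: 0.177
```

Request:
arm_command:
  moves:
    - [0,0,-40,0,0,0,8]
    - [0,0,-70,0,0,0,8]
    - [0,0,-85,0,0,0,8]
    - [0,0,-92,0,0,0,8]
    - [0,0,-96,0,0,0,8]
    - [0,0,-96,0,0,0,8]
    - [0,0,-96,0,0,0,8]
    - [0,0,-96,0,0,0,35]
    - [0,0,-96,0,0,0,35]
    - [0,0,-96,0,0,0,35]
    - [0,0,-96,0,0,0,35]
    - [0,0,-60,0,0,0,35]
    - [0,0,-20,0,0,0,35]
    - [0,0,30,0,0,0,35]
    - [0,0,80,0,0,0,35]
    - [0,0,80,0,0,0,35]

```text
clock: 24.2
tcp_pos: [471.1, 102.2, 189.0]
tool_rot: [0.717, 0.697, 0.004, 0.003]
wrist_force: [1.3, -0.8, -1.3]
finger_gap: 0.401
```

Request:
arm_command:
  moves:
    - [0,250,0,0,0,0,35]
    - [0,250,0,0,0,0,35]
    - [0,250,0,0,0,0,35]
    - [0,250,0,0,0,0,35]
    - [0,250,0,0,0,0,35]
    - [0,250,0,0,0,0,35]
    - [0,250,0,0,0,0,35]
    - [0,250,0,0,0,0,35]
    - [0,250,0,0,0,0,35]
    - [0,250,0,0,0,0,35]

```text
clock: 25.2
tcp_pos: [468.7, 349.7, 182.8]
tool_rot: [0.718, 0.696, 0.0, 0.001]
wrist_force: [-0.2, -0.9, -0.3]
finger_gap: 0.397
```

Run:
```python
from h import *
print(sense()["tcp_pos"],sense()["wrist_force"])
W={c:snap(c,c+"4") for c in("top","side")}
cv2.imwrite("pics/s4.png",np.hstack([cv2.resize(W["top"][0][150:290,180:420,::-1],(400,234)),cv2.resize(W["side"][0][170:345,250:470,::-1],(400,318))[:234]]) if 0 else np.vstack([cv2.resize(W["top"][0][150:290,130:450,::-1],(640,280)),cv2.resize(W["side"][0][140:290,230:550,::-1],(640,300))]))
def reg(n,cx,cy,r,z0,z1):
    for c,(i,w) in W.items():
        f=w.reshape(-1,3); m=(np.hypot(f[:,0]-cx,f[:,1]-cy)<r)&(f[:,2]>z0)&(f[:,2]<z1); p=f[m]
        if len(p)<10: continue
        (x,y),s,an=cv2.minAreaRect(p[:,:2].astype(np.float32))
        print(n,c,m.sum(),"rect",np.round([x,y,*s,an],1),round(p[:,2].max(),1))
reg("yoyo",571,119,40,50,65);reg("cup",566,-110.5,40,53,70);reg("gauge",569,4,55,13,26);reg("tin",650,-21,40,12,40);reg("bottle",463,-118,22,12,90);reg("spool",572,423,45,30,60)
for z in(6,9,12):reg(f"drv{z}",454,121,68,z,30)
```

```text
[468.69204171 349.65583702 182.75900001] [-0.1932666  -0.90511072 -0.28674879]
yoyo top 370 rect [571.6 117.4  54.4  53.6   1.3] 62.2
yoyo side 346 rect [571.6 118.5  52.1  55.2  22.1] 61.5
cup top 119 rect [ 565.9 -111.7   54.3   51.6    0.8] 67.3
cup side 338 rect [ 567.3 -110.4   54.9   55.2   12.1] 65.5
gauge top 364 rect [568.6   1.7  69.8  36.2  88.3] 25.8
gauge side 394 rect [570.1   3.3  72.9  36.2  87.9] 26.0
tin top 215 rect [ 6.488e+02 -2.150e+01  3.920e+01  4.040e+01  3.000e-01] 26.9
tin side 292 rect [651.3 -20.1  41.9  40.7  47.3] 26.2
bottle top 106 rect [ 462.9 -118.8   24.2   25.7    2.2] 74.5
bottle side 339 rect [ 464.5 -121.3   22.6   25.8   78.9] 76.2
spool top 84 rect [557.1 425.9  35.7  15.4  89.5] 46.0
spool side 164 rect [5.734e+02 4.234e+02 4.610e+01 4.780e+01 5.000e-01] 47.6
drv6 top 316 rect [466.1 123.9  88.1 133.2  18.8] 24.8
drv6 side 349 rect [474.6 120.1 134.4  88.8  87.2] 22.6
drv9 top 253 rect [468.3 121.3  17.8 128.    0.5] 24.8
drv9 side 215 rect [470.  119.6 127.4  15.9  88.4] 22.6
drv12 top 225 rect [468.5 119.8 125.5  15.6  88.5] 24.8
drv12 side 207 rect [470.  119.6 127.4  15.8  88.5] 22.6
```

View pics/s4.png

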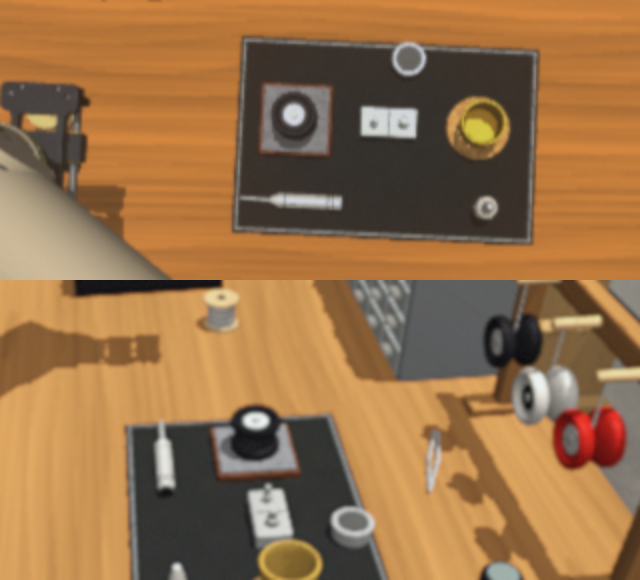

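The picture shows the yo-yo on the pad, the gauge midway, the cup on the coaster and the driver in front of the pad. The tin, bottle and spool are unmoved. Handing in.

```bash
python3 -c "
from h import *
print(manip.job_done(), sense()['clock'])"
```

```text
the job is handed in; nothing more can be done
the job is handed in; nothing more can be done
```

I laid out the mat as asked and handed the job in at about 25 s of the 93 s allowed; `job_done` gives no verdict. In the last pictures, both cameras averaged, everything was inside its limit:

| Thing | Where it ended up | Limit |
|---|---|---|
| Yo-yo | about 1 mm from the pad's centre, flat | 12 mm |
| Cup | about 1 mm from the coaster's centre, upright | 12 mm |
| Gauge | about 2 mm from halfway, upright, its long side along the line between pad and coaster | 15 mm |
| Driver | parallel to the pad's front edge within about 1°, about 50 mm clear, centred within about 2 mm | 15°, 28–72 mm, 20 mm |

The tin and spool match their starting positions within about 1 mm. The bottle stands upright where it was, but I measured it over a different region at the start, so that check is by picture and not to the millimetre. The top camera saw only part of the spool in the last picture because the arm was in the way. The arm ended clear of everything.

The two cameras disagree by 1–2 mm, up to about 4 mm on the gauge right after placing. I saw no failed grasps, and no check failed.

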